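# Sort spring plungers by feel at the test plate

## Robot

A 6-joint arm with a two-finger parallel gripper is mounted at the origin on a cart in front of the work surface, level with it; the furniture and walls round the work are solid. World frame = base frame: x ahead of the robot, y to its left, z up, the work surface at z = 0. Lengths are in mm, angles in rad, forces in N, time in s.
With the tool pointing down it reaches from about 400 to 925 mm from the base axis. Payload 12.5 kg.
Tool frame: the origin (TCP) lies at the centre of the arm's flange, where the gripper is bolted on; the fingertips stand 190 mm ahead of it and the grasp point (between the pads) lies env.grip_point_offset ahead of it (env.grip_point_offset is the distance from the TCP to the grasp point, in mm); z points along the fingers, x is the direction in which the jaws open and shut, and the axes are right-handed (so a half turn about z gives the same grasp; the last joint's range is limited). The gripper opens to 95 mm and grips with 3 to 60 N. Pads are 20 mm wide; open, the fingers measure 119 mm over their backs; the gripper's body (75 mm by 180 mm) begins 59 mm behind the grasp point.
Start: joints at [-1.361, 0.491, 1.559, -0, 1.092, -0.106], TCP at [194.13, -594.086, 404.761] pointing down, gripper open.
Joint ranges: [-3.1, 3.1], [-0.84, 2.19], [0.05, 2.79], [-1.13, 4.28], [0.06, 2.93], [-2.69, 2.69]. Speed limits (rad/s): [2.22, 2.22, 2.79, 3.14, 3.14, 3.14].

## Interface

Orientations are given as [roll, pitch, yaw] about the fixed x, y, z axes, in that order (R = Rz(yaw) Ry(pitch) Rx(roll)).
In Python, from cell import state, read_camera, camera_model, job_done, env gives the robot as it stands.
- The arm moves only by the tool arm_command, never from a script. Its argument "steps" is a list of rows, each a list of 6 numbers: the shift along the tool's x, y, z in cm, then the turn, a rotation vector about the tool's x, y, z in degrees. In form: [[dx, dy, dz, rx, ry, rz], ...]. A call has 1 to 12 rows; each row is the pose to reach, as a shift and turn from the pose commanded when the call began, along the tool's axes at that moment; what a row does not reach only later rows make up. A row lasts 1/12 s, in which the tool goes at most 41.7 mm and 7.16 degrees, less where a joint would pass 70% of its speed; a pose out of reach is approached as far as the arm can. A call with a gripper value outside its range is refused whole. "jaw" is the finger opening in cm, from 0 to 9.51, set as the call begins (left out, the last holds). The fingers move at their own pace and stop on an object; the grip force is fixed at half the most. Time passes only in rows, so rows that repeat a pose let the fingers close. It gives the time, the measured TCP pose, the force and the opening at its end, in the units of the state.
- state(): the state, without advancing time (a new reading comes with each control period).
- read_camera(name): name is "scene" or "side" or "wrist"; returns the picture (400x640x3 uint8, red, green, blue); there is no depth.
- camera_model(name): a dict with "K" (3x3 intrinsics, pixels), "k1" (the pictures are not rectified: a ray, as slopes to the right and down, at radius r is drawn at 1 + k1 r^2 times it, then the intrinsics apply), "xyz" and "rotation" of the camera in the world. Camera axes: x right, y up, looking along -z (the intrinsics and any distortion apply to the point x, -y, -z); pixel columns grow to the right and rows downward; lengths in mm; the calibration is good to about 2 mm. A picture is of the moment at which its call begins: read the wrist's pose just before it. camera_model takes no time and is no camera call; for the wrist camera it gives the pose at the moment of the call.
- job_done(): hands the job in, once; it reports no verdict.
The state is a dict: "t": time; "joints": joint angles; "qvel": joint speeds; "tau": joint torques, N m; "eef_pos": TCP position; "tcp_rot": TCP orientation; "ft_force": force on the tool from outside, world axes, zero at the start; "moment": the same for the moment, N m; "opening": opening from 0.0 (shut) to 1.0 (fully open).
Only numpy, scipy, OpenCV 4.12 (cv2) and the standard library are available. Lean on these libraries where they do the work, as an engineer would, in place of code of your own. Each camera call takes 0.05 s, during which the arm holds its last target. There are 200 camera calls.

## Task

The three spring plungers look alike but have a soft, a medium and a stiff spring. Deal with them one at a time: take one, gently press its rod a good way in (about 10 mm) against the front of the upright steel plate for a moment to feel the spring, and lay it flat in its tray before taking the next; soft goes in the tray with one stud, medium in the one with two studs, stiff in the one with three. Test all three this way, and leave the other things on the bench where they are.

Things in the scene. Friction and masses are not known exactly. Their poses are not given: they have to be found in the camera images.
- plunger_a: spring plunger lying on the bench: square metal housing 100 (x) x 30 x 30 mm, 0.13 to 0.25 kg; a sprung rod with a 20 mm round head sticks out along its middle line at +x. Origin: centre of the housing's underside; x toward the rod head, z up. Head's flat end: 86 mm ahead of the origin, 15 mm up; back end: 50 mm behind. All three look alike; letters and places say nothing of the springs
- plunger_a_mid (a point): middle of plunger_a's housing, 15 mm above its underside; axes as the body's
- plunger_a_rod (a joint): how far plunger_a's rod is pushed in, m: 0 fully out, 0.016 at the hard stop. The rod pushes back with k x (travel + 4 mm), where k is 0.2 N/mm in the soft plunger, 0.5 in the medium and 1.1 in the stiff one (about 2.8, 7 and 15 N at 10 mm)
- plunger_b: spring plunger lying on the bench: square metal housing 100 (x) x 30 x 30 mm, 0.13 to 0.25 kg; a sprung rod with a 20 mm round head sticks out along its middle line at +x. Origin: centre of the housing's underside; x toward the rod head, z up. Head's flat end: 86 mm ahead of the origin, 15 mm up; back end: 50 mm behind. All three look alike; letters and places say nothing of the springs
- plunger_b_mid (a point): middle of plunger_b's housing, 15 mm above its underside; axes as the body's
- plunger_b_rod (a joint): how far plunger_b's rod is pushed in, m: 0 fully out, 0.016 at the hard stop. The rod pushes back with k x (travel + 4 mm), where k is 0.2 N/mm in the soft plunger, 0.5 in the medium and 1.1 in the stiff one (about 2.8, 7 and 15 N at 10 mm)
- plunger_c: spring plunger lying on the bench: square metal housing 100 (x) x 30 x 30 mm, 0.13 to 0.25 kg; a sprung rod with a 20 mm round head sticks out along its middle line at +x. Origin: centre of the housing's underside; x toward the rod head, z up. Head's flat end: 86 mm ahead of the origin, 15 mm up; back end: 50 mm behind. All three look alike; letters and places say nothing of the springs
- plunger_c_mid (a point): middle of plunger_c's housing, 15 mm above its underside; axes as the body's
- plunger_c_rod (a joint): how far plunger_c's rod is pushed in, m: 0 fully out, 0.016 at the hard stop. The rod pushes back with k x (travel + 4 mm), where k is 0.2 N/mm in the soft plunger, 0.5 in the medium and 1.1 in the stiff one (about 2.8, 7 and 15 N at 10 mm)
- plate: upright steel test plate fixed to the bench, 120 mm wide (y), 90 mm tall, 8 mm thick, on a foot that reaches 64 mm behind it. Origin: bottom centre of its flat front face; x points away from the robot into the plate, so plungers are pushed against it along +x. It stands turned by some angle
- plate_face (a point): centre line of the plate's front face, 50 mm above the bench, axes as the plate's
- tray_one: shallow white tray fixed to the bench, for the soft plunger: 178 (x) x 86 (y) mm, floor and walls 3 mm thick, walls 14 mm tall over the bench, inside 172 x 80 mm; a ledge on its side toward the robot (8 mm tall, 26 mm deep) carries one round stud (22 mm wide, 6 mm high). Origin: centre of the 178 x 86 underside; x lengthwise, away from the robot. The trays change places
- tray_two: shallow white tray fixed to the bench, for the medium plunger: 178 (x) x 86 (y) mm, floor and walls 3 mm thick, walls 14 mm tall over the bench, inside 172 x 80 mm; a ledge on its side toward the robot (8 mm tall, 26 mm deep) carries two round studs (22 mm wide, 6 mm high). Origin: centre of the 178 x 86 underside; x lengthwise, away from the robot. The trays change places
- tray_three: shallow white tray fixed to the bench, for the stiff plunger: 178 (x) x 86 (y) mm, floor and walls 3 mm thick, walls 14 mm tall over the bench, inside 172 x 80 mm; a ledge on its side toward the robot (8 mm tall, 26 mm deep) carries three round studs (22 mm wide, 6 mm high). Origin: centre of the 178 x 86 underside; x lengthwise, away from the robot. The trays change places
- crucible: bystander: white ceramic crucible, 44 mm wide, 32 mm tall; origin at its underside
- stopwatch: bystander: round black stopwatch, 73x62x18 mm; origin at its underside
- tape_roll: bystander: roll of masking tape lying flat, 68 mm across, 24 mm tall; origin at its underside
- petri_dish: bystander: clear round dish, 67 mm across, 16 mm tall; origin at its underside

How it is judged (in metres and radians):
On the way, in this order (a step that is already met when the one before it is completed fails the run):
1. a first plunger is pressed against the plate, rod pushed in at least 4 mm, while all trays are empty (((value of joint plunger_a_rod above 0.004 m and contact force between plunger_a and plate above 0.5 N) or (value of joint plunger_b_rod above 0.004 m and contact force between plunger_b and plate above 0.5 N) or (value of joint plunger_c_rod above 0.004 m and contact force between plunger_c and plate above 0.5 N)) and not ((x of plunger_a_mid in the frame of tray_one between -0.045 and 0.045 m and y of plunger_a_mid in the frame of tray_one between -0.03 and 0.03 m and z of plunger_a_mid in the frame of tray_one between 0.012 and 0.025 m and angle between plunger_a_mid's own x axis and vertical between 1.42 and 1.72 rad) or (x of plunger_a_mid in the frame of tray_two between -0.045 and 0.045 m and y of plunger_a_mid in the frame of tray_two between -0.03 and 0.03 m and z of plunger_a_mid in the frame of tray_two between 0.012 and 0.025 m and angle between plunger_a_mid's own x axis and vertical between 1.42 and 1.72 rad) or (x of plunger_a_mid in the frame of tray_three between -0.045 and 0.045 m and y of plunger_a_mid in the frame of tray_three between -0.03 and 0.03 m and z of plunger_a_mid in the frame of tray_three between 0.012 and 0.025 m and angle between plunger_a_mid's own x axis and vertical between 1.42 and 1.72 rad)) and not ((x of plunger_b_mid in the frame of tray_one between -0.045 and 0.045 m and y of plunger_b_mid in the frame of tray_one between -0.03 and 0.03 m and z of plunger_b_mid in the frame of tray_one between 0.012 and 0.025 m and angle between plunger_b_mid's own x axis and vertical between 1.42 and 1.72 rad) or (x of plunger_b_mid in the frame of tray_two between -0.045 and 0.045 m and y of plunger_b_mid in the frame of tray_two between -0.03 and 0.03 m and z of plunger_b_mid in the frame of tray_two between 0.012 and 0.025 m and angle between plunger_b_mid's own x axis and vertical between 1.42 and 1.72 rad) or (x of plunger_b_mid in the frame of tray_three between -0.045 and 0.045 m and y of plunger_b_mid in the frame of tray_three between -0.03 and 0.03 m and z of plunger_b_mid in the frame of tray_three between 0.012 and 0.025 m and angle between plunger_b_mid's own x axis and vertical between 1.42 and 1.72 rad)) and not ((x of plunger_c_mid in the frame of tray_one between -0.045 and 0.045 m and y of plunger_c_mid in the frame of tray_one between -0.03 and 0.03 m and z of plunger_c_mid in the frame of tray_one between 0.012 and 0.025 m and angle between plunger_c_mid's own x axis and vertical between 1.42 and 1.72 rad) or (x of plunger_c_mid in the frame of tray_two between -0.045 and 0.045 m and y of plunger_c_mid in the frame of tray_two between -0.03 and 0.03 m and z of plunger_c_mid in the frame of tray_two between 0.012 and 0.025 m and angle between plunger_c_mid's own x axis and vertical between 1.42 and 1.72 rad) or (x of plunger_c_mid in the frame of tray_three between -0.045 and 0.045 m and y of plunger_c_mid in the frame of tray_three between -0.03 and 0.03 m and z of plunger_c_mid in the frame of tray_three between 0.012 and 0.025 m and angle between plunger_c_mid's own x axis and vertical between 1.42 and 1.72 rad))), for 0.2 s.
2. with one plunger lying in a tray, another one is pressed against the plate (rod in at least 4 mm) ((((value of joint plunger_a_rod above 0.004 m and contact force between plunger_a and plate above 0.5 N) and (((x of plunger_b_mid in the frame of tray_one between -0.045 and 0.045 m and y of plunger_b_mid in the frame of tray_one between -0.03 and 0.03 m and z of plunger_b_mid in the frame of tray_one between 0.012 and 0.025 m and angle between plunger_b_mid's own x axis and vertical between 1.42 and 1.72 rad) or (x of plunger_b_mid in the frame of tray_two between -0.045 and 0.045 m and y of plunger_b_mid in the frame of tray_two between -0.03 and 0.03 m and z of plunger_b_mid in the frame of tray_two between 0.012 and 0.025 m and angle between plunger_b_mid's own x axis and vertical between 1.42 and 1.72 rad) or (x of plunger_b_mid in the frame of tray_three between -0.045 and 0.045 m and y of plunger_b_mid in the frame of tray_three between -0.03 and 0.03 m and z of plunger_b_mid in the frame of tray_three between 0.012 and 0.025 m and angle between plunger_b_mid's own x axis and vertical between 1.42 and 1.72 rad)) or ((x of plunger_c_mid in the frame of tray_one between -0.045 and 0.045 m and y of plunger_c_mid in the frame of tray_one between -0.03 and 0.03 m and z of plunger_c_mid in the frame of tray_one between 0.012 and 0.025 m and angle between plunger_c_mid's own x axis and vertical between 1.42 and 1.72 rad) or (x of plunger_c_mid in the frame of tray_two between -0.045 and 0.045 m and y of plunger_c_mid in the frame of tray_two between -0.03 and 0.03 m and z of plunger_c_mid in the frame of tray_two between 0.012 and 0.025 m and angle between plunger_c_mid's own x axis and vertical between 1.42 and 1.72 rad) or (x of plunger_c_mid in the frame of tray_three between -0.045 and 0.045 m and y of plunger_c_mid in the frame of tray_three between -0.03 and 0.03 m and z of plunger_c_mid in the frame of tray_three between 0.012 and 0.025 m and angle between plunger_c_mid's own x axis and vertical between 1.42 and 1.72 rad)))) or ((value of joint plunger_b_rod above 0.004 m and contact force between plunger_b and plate above 0.5 N) and (((x of plunger_a_mid in the frame of tray_one between -0.045 and 0.045 m and y of plunger_a_mid in the frame of tray_one between -0.03 and 0.03 m and z of plunger_a_mid in the frame of tray_one between 0.012 and 0.025 m and angle between plunger_a_mid's own x axis and vertical between 1.42 and 1.72 rad) or (x of plunger_a_mid in the frame of tray_two between -0.045 and 0.045 m and y of plunger_a_mid in the frame of tray_two between -0.03 and 0.03 m and z of plunger_a_mid in the frame of tray_two between 0.012 and 0.025 m and angle between plunger_a_mid's own x axis and vertical between 1.42 and 1.72 rad) or (x of plunger_a_mid in the frame of tray_three between -0.045 and 0.045 m and y of plunger_a_mid in the frame of tray_three between -0.03 and 0.03 m and z of plunger_a_mid in the frame of tray_three between 0.012 and 0.025 m and angle between plunger_a_mid's own x axis and vertical between 1.42 and 1.72 rad)) or ((x of plunger_c_mid in the frame of tray_one between -0.045 and 0.045 m and y of plunger_c_mid in the frame of tray_one between -0.03 and 0.03 m and z of plunger_c_mid in the frame of tray_one between 0.012 and 0.025 m and angle between plunger_c_mid's own x axis and vertical between 1.42 and 1.72 rad) or (x of plunger_c_mid in the frame of tray_two between -0.045 and 0.045 m and y of plunger_c_mid in the frame of tray_two between -0.03 and 0.03 m and z of plunger_c_mid in the frame of tray_two between 0.012 and 0.025 m and angle between plunger_c_mid's own x axis and vertical between 1.42 and 1.72 rad) or (x of plunger_c_mid in the frame of tray_three between -0.045 and 0.045 m and y of plunger_c_mid in the frame of tray_three between -0.03 and 0.03 m and z of plunger_c_mid in the frame of tray_three between 0.012 and 0.025 m and angle between plunger_c_mid's own x axis and vertical between 1.42 and 1.72 rad)))) or ((value of joint plunger_c_rod above 0.004 m and contact force between plunger_c and plate above 0.5 N) and (((x of plunger_a_mid in the frame of tray_one between -0.045 and 0.045 m and y of plunger_a_mid in the frame of tray_one between -0.03 and 0.03 m and z of plunger_a_mid in the frame of tray_one between 0.012 and 0.025 m and angle between plunger_a_mid's own x axis and vertical between 1.42 and 1.72 rad) or (x of plunger_a_mid in the frame of tray_two between -0.045 and 0.045 m and y of plunger_a_mid in the frame of tray_two between -0.03 and 0.03 m and z of plunger_a_mid in the frame of tray_two between 0.012 and 0.025 m and angle between plunger_a_mid's own x axis and vertical between 1.42 and 1.72 rad) or (x of plunger_a_mid in the frame of tray_three between -0.045 and 0.045 m and y of plunger_a_mid in the frame of tray_three between -0.03 and 0.03 m and z of plunger_a_mid in the frame of tray_three between 0.012 and 0.025 m and angle between plunger_a_mid's own x axis and vertical between 1.42 and 1.72 rad)) or ((x of plunger_b_mid in the frame of tray_one between -0.045 and 0.045 m and y of plunger_b_mid in the frame of tray_one between -0.03 and 0.03 m and z of plunger_b_mid in the frame of tray_one between 0.012 and 0.025 m and angle between plunger_b_mid's own x axis and vertical between 1.42 and 1.72 rad) or (x of plunger_b_mid in the frame of tray_two between -0.045 and 0.045 m and y of plunger_b_mid in the frame of tray_two between -0.03 and 0.03 m and z of plunger_b_mid in the frame of tray_two between 0.012 and 0.025 m and angle between plunger_b_mid's own x axis and vertical between 1.42 and 1.72 rad) or (x of plunger_b_mid in the frame of tray_three between -0.045 and 0.045 m and y of plunger_b_mid in the frame of tray_three between -0.03 and 0.03 m and z of plunger_b_mid in the frame of tray_three between 0.012 and 0.025 m and angle between plunger_b_mid's own x axis and vertical between 1.42 and 1.72 rad)))))), for 0.2 s.
3. with two plungers lying in trays, the last one is pressed against the plate (rod in at least 4 mm) ((((value of joint plunger_a_rod above 0.004 m and contact force between plunger_a and plate above 0.5 N) and ((x of plunger_b_mid in the frame of tray_one between -0.045 and 0.045 m and y of plunger_b_mid in the frame of tray_one between -0.03 and 0.03 m and z of plunger_b_mid in the frame of tray_one between 0.012 and 0.025 m and angle between plunger_b_mid's own x axis and vertical between 1.42 and 1.72 rad) or (x of plunger_b_mid in the frame of tray_two between -0.045 and 0.045 m and y of plunger_b_mid in the frame of tray_two between -0.03 and 0.03 m and z of plunger_b_mid in the frame of tray_two between 0.012 and 0.025 m and angle between plunger_b_mid's own x axis and vertical between 1.42 and 1.72 rad) or (x of plunger_b_mid in the frame of tray_three between -0.045 and 0.045 m and y of plunger_b_mid in the frame of tray_three between -0.03 and 0.03 m and z of plunger_b_mid in the frame of tray_three between 0.012 and 0.025 m and angle between plunger_b_mid's own x axis and vertical between 1.42 and 1.72 rad)) and ((x of plunger_c_mid in the frame of tray_one between -0.045 and 0.045 m and y of plunger_c_mid in the frame of tray_one between -0.03 and 0.03 m and z of plunger_c_mid in the frame of tray_one between 0.012 and 0.025 m and angle between plunger_c_mid's own x axis and vertical between 1.42 and 1.72 rad) or (x of plunger_c_mid in the frame of tray_two between -0.045 and 0.045 m and y of plunger_c_mid in the frame of tray_two between -0.03 and 0.03 m and z of plunger_c_mid in the frame of tray_two between 0.012 and 0.025 m and angle between plunger_c_mid's own x axis and vertical between 1.42 and 1.72 rad) or (x of plunger_c_mid in the frame of tray_three between -0.045 and 0.045 m and y of plunger_c_mid in the frame of tray_three between -0.03 and 0.03 m and z of plunger_c_mid in the frame of tray_three between 0.012 and 0.025 m and angle between plunger_c_mid's own x axis and vertical between 1.42 and 1.72 rad))) or ((value of joint plunger_b_rod above 0.004 m and contact force between plunger_b and plate above 0.5 N) and ((x of plunger_a_mid in the frame of tray_one between -0.045 and 0.045 m and y of plunger_a_mid in the frame of tray_one between -0.03 and 0.03 m and z of plunger_a_mid in the frame of tray_one between 0.012 and 0.025 m and angle between plunger_a_mid's own x axis and vertical between 1.42 and 1.72 rad) or (x of plunger_a_mid in the frame of tray_two between -0.045 and 0.045 m and y of plunger_a_mid in the frame of tray_two between -0.03 and 0.03 m and z of plunger_a_mid in the frame of tray_two between 0.012 and 0.025 m and angle between plunger_a_mid's own x axis and vertical between 1.42 and 1.72 rad) or (x of plunger_a_mid in the frame of tray_three between -0.045 and 0.045 m and y of plunger_a_mid in the frame of tray_three between -0.03 and 0.03 m and z of plunger_a_mid in the frame of tray_three between 0.012 and 0.025 m and angle between plunger_a_mid's own x axis and vertical between 1.42 and 1.72 rad)) and ((x of plunger_c_mid in the frame of tray_one between -0.045 and 0.045 m and y of plunger_c_mid in the frame of tray_one between -0.03 and 0.03 m and z of plunger_c_mid in the frame of tray_one between 0.012 and 0.025 m and angle between plunger_c_mid's own x axis and vertical between 1.42 and 1.72 rad) or (x of plunger_c_mid in the frame of tray_two between -0.045 and 0.045 m and y of plunger_c_mid in the frame of tray_two between -0.03 and 0.03 m and z of plunger_c_mid in the frame of tray_two between 0.012 and 0.025 m and angle between plunger_c_mid's own x axis and vertical between 1.42 and 1.72 rad) or (x of plunger_c_mid in the frame of tray_three between -0.045 and 0.045 m and y of plunger_c_mid in the frame of tray_three between -0.03 and 0.03 m and z of plunger_c_mid in the frame of tray_three between 0.012 and 0.025 m and angle between plunger_c_mid's own x axis and vertical between 1.42 and 1.72 rad))) or ((value of joint plunger_c_rod above 0.004 m and contact force between plunger_c and plate above 0.5 N) and ((x of plunger_a_mid in the frame of tray_one between -0.045 and 0.045 m and y of plunger_a_mid in the frame of tray_one between -0.03 and 0.03 m and z of plunger_a_mid in the frame of tray_one between 0.012 and 0.025 m and angle between plunger_a_mid's own x axis and vertical between 1.42 and 1.72 rad) or (x of plunger_a_mid in the frame of tray_two between -0.045 and 0.045 m and y of plunger_a_mid in the frame of tray_two between -0.03 and 0.03 m and z of plunger_a_mid in the frame of tray_two between 0.012 and 0.025 m and angle between plunger_a_mid's own x axis and vertical between 1.42 and 1.72 rad) or (x of plunger_a_mid in the frame of tray_three between -0.045 and 0.045 m and y of plunger_a_mid in the frame of tray_three between -0.03 and 0.03 m and z of plunger_a_mid in the frame of tray_three between 0.012 and 0.025 m and angle between plunger_a_mid's own x axis and vertical between 1.42 and 1.72 rad)) and ((x of plunger_b_mid in the frame of tray_one between -0.045 and 0.045 m and y of plunger_b_mid in the frame of tray_one between -0.03 and 0.03 m and z of plunger_b_mid in the frame of tray_one between 0.012 and 0.025 m and angle between plunger_b_mid's own x axis and vertical between 1.42 and 1.72 rad) or (x of plunger_b_mid in the frame of tray_two between -0.045 and 0.045 m and y of plunger_b_mid in the frame of tray_two between -0.03 and 0.03 m and z of plunger_b_mid in the frame of tray_two between 0.012 and 0.025 m and angle between plunger_b_mid's own x axis and vertical between 1.42 and 1.72 rad) or (x of plunger_b_mid in the frame of tray_three between -0.045 and 0.045 m and y of plunger_b_mid in the frame of tray_three between -0.03 and 0.03 m and z of plunger_b_mid in the frame of tray_three between 0.012 and 0.025 m and angle between plunger_b_mid's own x axis and vertical between 1.42 and 1.72 rad))))), for 0.2 s.
At the end, for the whole second after the job is handed in: Each plunger lies flat (0.15 rad) on its own tray's floor (soft 1 stud, medium 2, stiff 3), housing middle within 45 mm lengthwise and 30 mm sideways of the tray's centre, at rest, rod out (under 3 mm in). The judge knows them by weight: soft 0.13, medium 0.18, stiff 0.25 kg (heavier wire) ((((x of plunger_a_mid in the frame of tray_one between -0.045 and 0.045 m and y of plunger_a_mid in the frame of tray_one between -0.03 and 0.03 m and z of plunger_a_mid in the frame of tray_one between 0.012 and 0.025 m and angle between plunger_a_mid's own x axis and vertical between 1.42 and 1.72 rad) and contact force between plunger_a and tray_one between 0.9 and 1.5 N) or ((x of plunger_b_mid in the frame of tray_one between -0.045 and 0.045 m and y of plunger_b_mid in the frame of tray_one between -0.03 and 0.03 m and z of plunger_b_mid in the frame of tray_one between 0.012 and 0.025 m and angle between plunger_b_mid's own x axis and vertical between 1.42 and 1.72 rad) and contact force between plunger_b and tray_one between 0.9 and 1.5 N) or ((x of plunger_c_mid in the frame of tray_one between -0.045 and 0.045 m and y of plunger_c_mid in the frame of tray_one between -0.03 and 0.03 m and z of plunger_c_mid in the frame of tray_one between 0.012 and 0.025 m and angle between plunger_c_mid's own x axis and vertical between 1.42 and 1.72 rad) and contact force between plunger_c and tray_one between 0.9 and 1.5 N)) and (((x of plunger_a_mid in the frame of tray_two between -0.045 and 0.045 m and y of plunger_a_mid in the frame of tray_two between -0.03 and 0.03 m and z of plunger_a_mid in the frame of tray_two between 0.012 and 0.025 m and angle between plunger_a_mid's own x axis and vertical between 1.42 and 1.72 rad) and contact force between plunger_a and tray_two between 1.5 and 2.09 N) or ((x of plunger_b_mid in the frame of tray_two between -0.045 and 0.045 m and y of plunger_b_mid in the frame of tray_two between -0.03 and 0.03 m and z of plunger_b_mid in the frame of tray_two between 0.012 and 0.025 m and angle between plunger_b_mid's own x axis and vertical between 1.42 and 1.72 rad) and contact force between plunger_b and tray_two between 1.5 and 2.09 N) or ((x of plunger_c_mid in the frame of tray_two between -0.045 and 0.045 m and y of plunger_c_mid in the frame of tray_two between -0.03 and 0.03 m and z of plunger_c_mid in the frame of tray_two between 0.012 and 0.025 m and angle between plunger_c_mid's own x axis and vertical between 1.42 and 1.72 rad) and contact force between plunger_c and tray_two between 1.5 and 2.09 N)) and (((x of plunger_a_mid in the frame of tray_three between -0.045 and 0.045 m and y of plunger_a_mid in the frame of tray_three between -0.03 and 0.03 m and z of plunger_a_mid in the frame of tray_three between 0.012 and 0.025 m and angle between plunger_a_mid's own x axis and vertical between 1.42 and 1.72 rad) and contact force between plunger_a and tray_three between 2.09 and 3.2 N) or ((x of plunger_b_mid in the frame of tray_three between -0.045 and 0.045 m and y of plunger_b_mid in the frame of tray_three between -0.03 and 0.03 m and z of plunger_b_mid in the frame of tray_three between 0.012 and 0.025 m and angle between plunger_b_mid's own x axis and vertical between 1.42 and 1.72 rad) and contact force between plunger_b and tray_three between 2.09 and 3.2 N) or ((x of plunger_c_mid in the frame of tray_three between -0.045 and 0.045 m and y of plunger_c_mid in the frame of tray_three between -0.03 and 0.03 m and z of plunger_c_mid in the frame of tray_three between 0.012 and 0.025 m and angle between plunger_c_mid's own x axis and vertical between 1.42 and 1.72 rad) and contact force between plunger_c and tray_three between 2.09 and 3.2 N)) and linear speed of each of plunger_a, plunger_b, plunger_c below 0.02 m/s and value of joint each of plunger_a_rod, plunger_b_rod, plunger_c_rod below 0.003 m); the robot touches nothing.
It fails at once if a plunger is pushed against the plate with more than 30 N (contact force between any of plunger_a, plunger_b, plunger_c and plate above 30 N).
It fails at once if a bystander is moved more than 30 mm (distance of any of crucible, stopwatch, tape_roll, petri_dish from where it was at the start of the episode above 0.03 m).
It also fails if it takes over 72 s, if anything falls off the work surface, if the arm or the gripper's body presses on something with over 40 N, if the wrist force passes 120 N, or if a joint passes its speed limit or range.

## Working session

There is one attempt and no reset: what is moved stays moved. The work goes in short steps, Python scripts to look and compute and a tool call to move; the robot and the scene stay as the last step left them, time stands still between calls to the robot, and variables do not carry over. Pictures are saved under pics/ and viewed, about 8 in all and at most 12, crops included, and the job is handed in when it is done.

Besides the shell and the picture viewer there is one more tool, called as a command line: name --pt "numbers of a row" for each row, then --argument value for the rest. arm_command: Moves the arm, as the interface text tells. Its arguments: {"type":"object","properties":{"steps":{"type":"array"},"jaw":{"type":"number"}},"required":["steps"]}

```bash
mkdir -p pics; ls
python3 - <<'E'
from cell import *
import cv2,numpy as np
print(state()); print(env.grip_point_offset)
for n in("scene","side","wrist"):
    m=camera_model(n); print(n,m)
    cv2.imwrite(f"pics/{n}0.png",read_camera(n)[:,:,::-1])
E
```

```text
pics
{'t': 0.0, 'joints': array([-1.36062020e+00,  4.91586670e-01,  1.55945563e+00,  1.77601047e-05,
        1.09172913e+00, -1.05630385e-01]), 'qvel': array([ 0.00080158,  0.00105131,  0.00046252, -0.00138088,  0.00088132,
        0.00291893]), 'tau': array([ 9.54511706e-04, -6.12640285e+01, -2.58178854e+01,  6.92378869e-02,
        4.82811104e-02, -1.16517635e-04]), 'eef_pos': array([ 194.11266093, -594.05878226,  404.1426575 ]), 'tcp_rot': array([-3.14145271e+00,  1.17054059e-03, -1.25499793e+00]), 'ft_force': array([-0.6856332 ,  0.02279322, -0.51140641]), 'moment': array([-0.03641925,  0.01761762,  0.00391245]), 'opening': 1.0016565471474415}
171.3
scene {'K': array([[392.17875097,   0.        , 321.224646  ],
       [  0.        , 392.17875097, 196.57005329],
       [  0.        ,   0.        ,   1.        ]]), 'k1': -0.005613959166521033, 'xyz': array([-176.4127    ,  649.23421198,  868.41406026]), 'rotation': array([ 8.72626661e-01,  1.55506795e-03, -2.36616419e+00])}
side {'K': array([[395.8878565 ,   0.        , 319.74722267],
       [  0.        , 395.8878565 , 208.09993806],
       [  0.        ,   0.        ,   1.        ]]), 'k1': -0.02947921314662517, 'xyz': array([497.88503603, 675.22221992, 936.83614968]), 'rotation': array([ 6.74210900e-01, -1.73596551e-03,  3.12380351e+00])}
wrist {'K': array([[314.11089573,   0.        , 321.90200659],
       [  0.        , 314.11089573, 201.44376252],
       [  0.        ,   0.        ,   1.        ]]), 'k1': -0.05468338722566018, 'xyz': array([ 271.2887764 , -568.7851146 ,  383.33547114]), 'rotation': array([-2.89008436e-01,  8.61199177e-04, -1.25558493e+00])}
```

View pics/scene0.png

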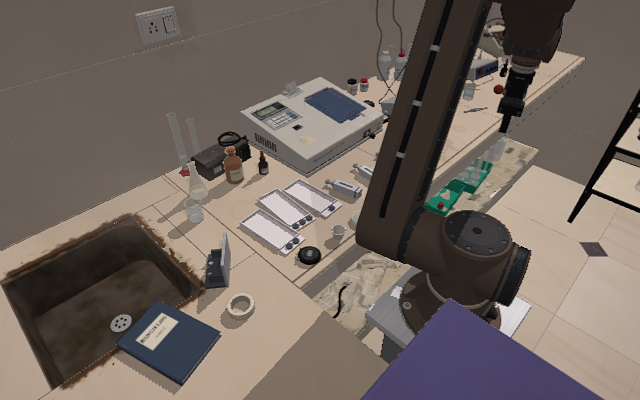

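View pics/side0.png

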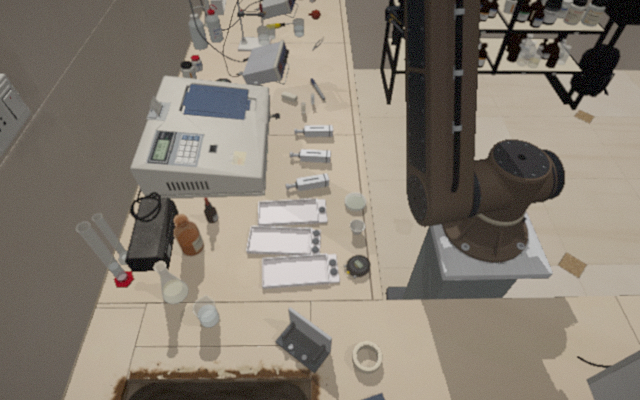

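The side view shows everything: the plungers near (316,131), (313,156) and (311,183), the trays near (290,212), (283,241) and (298,270), and the plate near (308,335). Next I'll write helpers and enlarge this region.

```bash
cat > h.py <<'E'
from cell import *
import cv2,numpy as np
from scipy.spatial.transform import Rotation as R
def ray(m,uv):
    K=m["K"];x=(uv[0]-K[0,2])/K[0,0];y=(uv[1]-K[1,2])/K[1,1]
    a,b=x,y
    for _ in range(10):
        s=1+m["k1"]*(a*a+b*b);a,b=x/s,y/s
    return R.from_euler("xyz",m["rotation"]).apply([a,-b,-1])
def onz(m,uv,z):
    d=ray(m,uv);p=np.array(m["xyz"]);return p+d*(z-p[2])/d[2]
def proj(m,p):
    c=R.from_euler("xyz",m["rotation"]).inv().apply(np.array(p)-m["xyz"])
    a,b=c[0]/-c[2],-c[1]/-c[2];s=1+m["k1"]*(a*a+b*b)
    return m["K"][0,0]*a*s+m["K"][0,2],m["K"][1,1]*b*s+m["K"][1,2]
E
python3 - <<'E'
from h import *
im=cv2.imread("pics/side0.png")
c=cv2.resize(im[110:390,230:390],None,fx=4,fy=4,interpolation=cv2.INTER_CUBIC)
a=c[:600];b=c[520:]
cv2.imwrite("pics/s1.png",np.hstack([a[:600]]));cv2.imwrite("pics/s2.png",b)
E
```

```text
(no output)
```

View pics/s1.png

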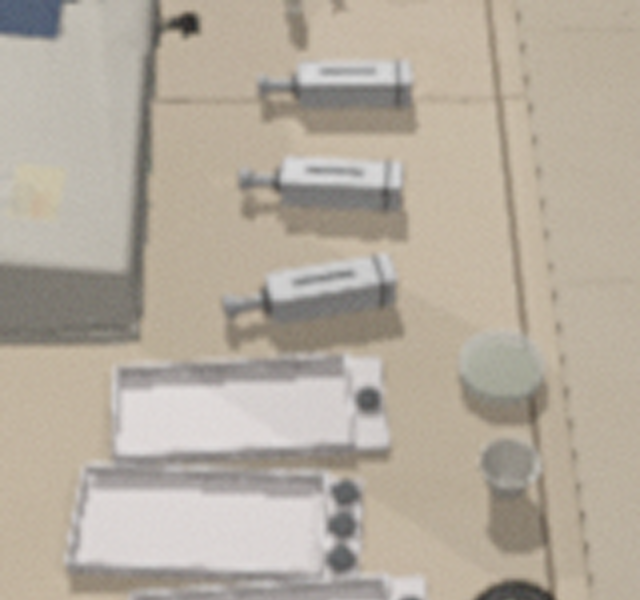

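View pics/s2.png

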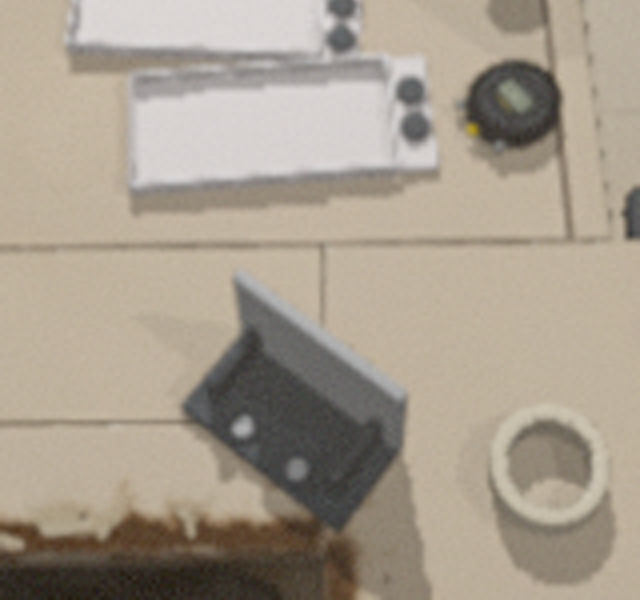

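Run:
```python
from h import *
m=camera_model("side");np.set_printoptions(precision=1,suppress=True)
f=lambda u,v,z,o=0:onz(m,(230+u/4-.4,110+(v+o)/4-.4),z)
P={'p1':[(302,62),(408,62),(411,82),(298,82)],'p2':[(285,158),(400,162),(402,186),(279,182)],'p3':[(265,287),(385,256),(395,279),(270,305)]}
for k,q in P.items():
    w=np.array([f(*a,30) for a in q]);c=w.mean(0);d=(w[0]+w[3]-w[1]-w[2])/2
    print(k,c,'len',np.hypot(*d[:2]),'yaw',np.arctan2(d[1],d[0]), 'wid',np.linalg.norm(w[0]-w[3]))
for k,u,v,z in [('head1',260,87,15),('head2',241,180,15),('head3',225,305,15)]: print(k,f(u,v,z))
T={'one':[(113,368),(384,356),(388,452),(115,458)],'three':[(83,466),(360,477),(358,577),(70,573)]}
for k,q in T.items():
    w=np.array([f(*a,11) for a in q]);d=(w[0]+w[3]-w[1]-w[2])/2;print(k,w[:,:2].round(),'len',np.hypot(*d[:2]),'yaw',np.arctan2(d[1],d[0]))
w=np.array([f(*a,11,520) for a in [(130,72),(424,58),(437,167),(131,186)]]);d=(w[0]+w[3]-w[1]-w[2])/2;print('two',w[:,:2].round(),'yaw',np.arctan2(d[1],d[0]))
w=[f(u,v,90,520) for u,v in [(238,272),(408,392)]];d=w[1]-w[0];print('plate',w,np.hypot(*d[:2]),np.arctan2(d[1],d[0]))
for k,u,v,z in [('roll',550,455,24),('watch',515,100,18)]:print(k,f(u,v,z,520))
print('dish',f(500,365,16),'cruc',f(510,455,32))
```

```text
p1 [ 482.1 -410.7   30. ] len 95.9710364572568 yaw -0.015778637414322633 wid 27.022388339830407
p2 [ 495.1 -284.4   30. ] len 98.42972689445457 yaw -0.06457834914975924 wid 28.973763064389814
p3 [ 505.8 -161.6   30. ] len 99.5250284101294 yaw 0.29094331768534776 wid 19.239223869573102
head1 [ 565.8 -409.7   15. ]
head2 [ 579.1 -291.9   15. ]
head3 [ 587.4 -151.9   15. ]
one [[ 670.  -93.]
 [ 465. -101.]
 [ 464.  -10.]
 [ 662.   -8.]] len 202.0751240727578 yaw 0.026413378885508935
three [[685.  -1.]
 [485.  12.]
 [488.  96.]
 [686.  90.]] len 199.10579467254283 yaw -0.04871239782368189
two [[643. 105.]
 [443.  98.]
 [438. 181.]
 [636. 192.]] yaw 0.0460975029438973
plate [array([559.5, 288.3,  90. ]), array([465. , 359.8,  90. ])] 118.50245042408662 2.494305253383846
roll [382.4 373.5  24. ]
watch [383.6 135.8  18. ]
dish [377.4 -86.8  16. ] cruc [378.4   9.4  32. ]
```

```bash
cat >> h.py <<'E'
def go(x,y,z,yaw):
    """print row for tool down at grasp point x,y,z with tool yaw"""
    s=state();r=R.from_euler("xyz",s["tcp_rot"])
    t=np.array([x,y,z+env.grip_point_offset]);T=R.from_euler("xyz",[np.pi,0,yaw])
    d=r.inv().apply(t-s["eef_pos"])/10;v=(r.inv()*T).as_rotvec(degrees=True)
    print("go",[x,y,z,round(yaw,3)],"row",[round(float(k),2) for k in [*d,*v]])
E
python3 -c "
from h import *
go(480,-285,210,-np.pi/2)"
```

```text
go [480, -285, 210, -1.571] row [-20.5, -36.77, 2.32, 0.0, 0.05, 18.1]
```

arm_command --pt "-20.5 -36.8 2.3 0 0 18.1" --pt "-20.5 -36.8 2.3 0 0 18.1" --pt "-20.5 -36.8 2.3 0 0 18.1" --pt "-20.5 -36.8 2.3 0 0 18.1" --pt "-20.5 -36.8 2.3 0 0 18.1" --pt "-20.5 -36.8 2.3 0 0 18.1" --pt "-20.5 -36.8 2.3 0 0 18.1" --pt "-20.5 -36.8 2.3 0 0 18.1" --pt "-20.5 -36.8 2.3 0 0 18.1" --pt "-20.5 -36.8 2.3 0 0 18.1" --pt "-20.5 -36.8 2.3 0 0 18.1" --pt "-20.5 -36.8 2.3 0 0 18.1"

```text
t: 1.15
eef_pos: [481.5, -283.1, 381.4]
tcp_rot: [3.141, 0.0, -1.567]
ft_force: [-1.0, -0.1, -0.1]
opening: 0.998
```

Run:
```python
from h import *
import pickle
m=camera_model("wrist");im=read_camera("wrist")[:,:,::-1].copy()
print(state()["eef_pos"],state()["tcp_rot"],state()["ft_force"],m["xyz"],m["rotation"])
pickle.dump((m,im),open("w1.pkl","wb"))
# annotate predictions
o=cv2.resize(im,(800,500),interpolation=cv2.INTER_CUBIC)
for p in [(482,-411,30),(495,-284,30),(506,-162,30),(577,-53,3)]:
    u,v=proj(m,p);print(u,v);cv2.circle(o,(int(u*1.25),int(v*1.25)),2,(0,0,255),-1)
cv2.imwrite("pics/w1.png",o)
```

```text
[ 480.62990935 -284.34602337  381.49215176] [ 3.14109595e+00  6.24093195e-05 -1.56859244e+00] [-0.34078104 -0.22922188  0.904216  ] [ 562.71101102 -282.69043787  360.45763671] [-2.89561803e-01  5.96975338e-04 -1.56766913e+00]
439.52505041241625 186.22027797447817
323.1120880717304 173.917035924027
208.93731921343993 163.63392444114587
115.68444799960452 96.74256897010993
```

View pics/w1.png

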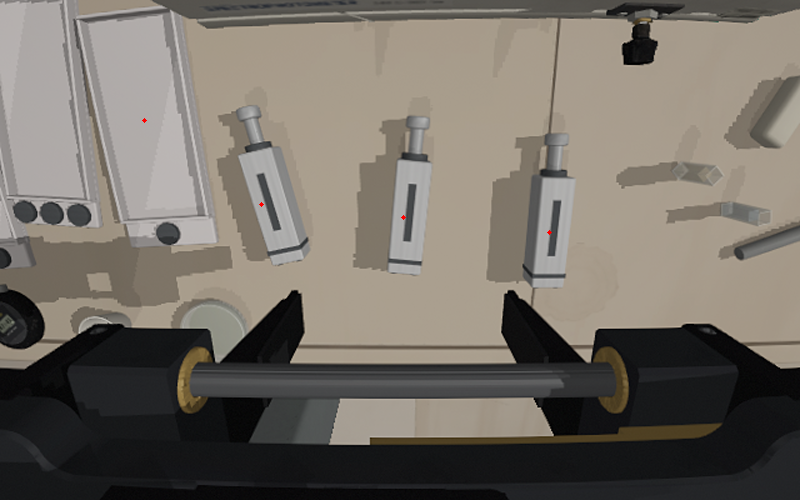

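Run:
```python
from h import *
import pickle
m,im=pickle.load(open("w1.pkl","rb"));g=cv2.cvtColor(im,cv2.COLOR_BGR2GRAY)
for k,(u,v) in {'p1':(555,228),'p2':(410,212),'p3':(261,207)}.items():
    u/=1.25;v/=1.25;x0,y0=int(u-16),int(v-27)
    c=(g[y0:y0+54,x0:x0+32]<90).astype(np.uint8)
    n,l,s,ce=cv2.connectedComponentsWithStats(c)
    i=min([j for j in range(1,n) if s[j,4]>40],key=lambda j:np.hypot(*(ce[j]-[16,27])))
    ys,xs=np.where(l==i)
    w=np.array([onz(m,(a+x0,b+y0),30)[:2] for a,b in zip(xs,ys)])
    ctr=w.mean(0);ev=np.linalg.svd(w-ctr,full_matrices=False)[2][0];ev*=np.sign(ev[0])
    t=(w-ctr)@ev;print(k,ctr.round(1),'yaw',np.arctan2(ev[1],ev[0]).round(3),'len',np.ptp(t).round(1),len(xs))
for k,(u,v) in {'h1':(557,138),'h2':(418,121),'h3':(248,112)}.items(): print(k,onz(m,(u/1.25,v/1.25),25)[:2])
```

```text
p1 [ 486.3 -414.4] yaw 0.001 len 48.0 232
p2 [ 499.5 -288.5] yaw -0.09 len 48.9 236
p3 [ 508.1 -168.5] yaw 0.214 len 48.7 252
h1 [ 561.83433677 -410.93849041]
h2 [ 574.12521399 -295.19613241]
h3 [ 581.6627393 -156.1636634]
```

```bash
python3 -c "
from h import *
go(486.5,-413,70,-np.pi/2);go(486.5,-413,24,-np.pi/2)"
```

```text
go [486.5, -413, 70, -1.571] row [12.87, -0.57, 14.02, 0.03, 0.0, 0.13]
go [486.5, -413, 24, -1.571] row [12.87, -0.57, 18.62, 0.03, 0.0, 0.13]
```

arm_command --pt "12.9 -0.6 14 0 0 0.1" --pt "12.9 -0.6 14 0 0 0.1" --pt "12.9 -0.6 14 0 0 0.1" --pt "12.9 -0.6 14 0 0 0.1" --pt "12.9 -0.6 14 0 0 0.1" --pt "12.9 -0.6 14 0 0 0.1" --pt "12.9 -0.6 16 0 0 0.1" --pt "12.9 -0.6 17.5 0 0 0.1" --pt "12.9 -0.6 18.5 0 0 0.1" --pt "12.9 -0.6 18.6 0 0 0.1" --pt "12.9 -0.6 18.6 0 0 0.1" --pt "12.9 -0.6 18.6 0 0 0.1"

```text
t: 2.2
eef_pos: [486.2, -414.2, 196.9]
tcp_rot: [-3.141, -0.001, -1.573]
ft_force: [-0.3, -0.3, 0.6]
opening: 1.001
```

arm_command --pt "0 0 0 0 0 0" --pt "0 0 0 0 0 0" --pt "0 0 0 0 0 0" --pt "0 0 0 0 0 0" --pt "0 0 0 0 0 0" --pt "0 0 0 0 0 0" --pt "0 0 0 0 0 0" --pt "0 0 0 0 0 0" --jaw 2

```text
t: 2.87
eef_pos: [486.3, -413.9, 195.7]
tcp_rot: [3.142, -0.0, -1.573]
ft_force: [-0.7, -0.8, -0.3]
opening: 0.495
```

```bash
python3 -c "
from h import *
s=state();print(s['t'],s['eef_pos'],s['tcp_rot'],s['opening']*95.1,s['ft_force'])
go(486,-413,70,-np.pi/2)"
```

```text
2.8667 [ 486.26205593 -413.91905529  195.70836063] [ 3.14154773e+00 -8.28316495e-06 -1.57257509e+00] 47.065259775118065 [-0.65827006 -0.75465204 -0.29375128]
go [486, -413, 70, -1.571] row [-0.09, 0.03, -4.56, 0.0, -0.0, -0.1]
```

arm_command --pt "0 0 0 0 0 0" --pt "0 0 0 0 0 0" --pt "0 0 0 0 0 0" --pt "0 0 0 0 0 0" --pt "0 0 0 0 0 0" --pt "0 0 0 0 0 0" --pt "0 0 -1 0 0 0" --pt "0 0 -2 0 0 0" --pt "0 0 -4 0 0 0" --pt "0 0 -6 0 0 0" --pt "0 0 -6 0 0 0" --pt "0 0 -6 0 0 0" --jaw 2

```text
t: 3.87
eef_pos: [486.3, -413.9, 257.1]
tcp_rot: [-3.14, -0.002, -1.573]
ft_force: [-0.3, 0.5, -3.1]
opening: 0.315
```

Run:
```python
from h import *
s=state();print(s['t'],s['eef_pos'],s['tcp_rot'],s['opening']*95.1,s['ft_force'])
p=np.array([512,324]);d=np.array([np.cos(.924),np.sin(.924)])
q=p-d*(86+30);print(q);go(*q.round(),70,-np.pi/2+.924)
q=p-d*(86+10);print(q);go(*q.round(),70,-np.pi/2+.924)
m=camera_model("side");im=read_camera("side")[:,:,::-1];u,v=proj(m,[486,-413,85]);print(u,v)
cv2.imwrite("pics/g1.png",cv2.resize(im[int(v)-50:int(v)+50,int(u)-60:int(u)+60],None,fx=4,fy=4))
```

```text
3.8667 [ 486.27453599 -413.91408206  257.13881649] [-3.13981302e+00 -1.91782551e-03 -1.57259486e+00] 29.912955215865807 [-0.31887092  0.4686749  -3.05479255]
[442.0945822  231.42985059]
go [np.float64(442.0), np.float64(231.0), 70, -0.647] row [-64.49, 4.55, 1.45, -0.04, -0.15, -53.04]
[454.14724044 247.39022118]
go [np.float64(454.0), np.float64(247.0), 70, -0.647] row [-66.09, 3.35, 1.45, -0.04, -0.15, -53.04]
317.11597249838053 114.53250345939061
```

View pics/g1.png

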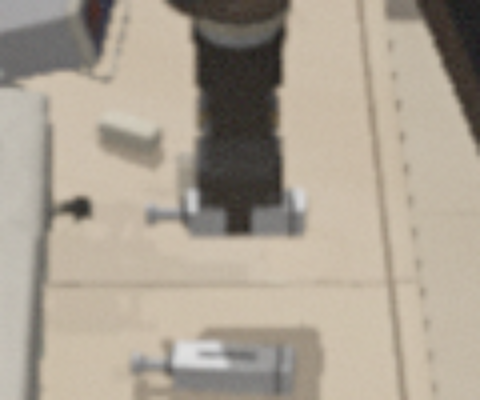

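arm_command --pt "-2 0.1 0 0 0 -2" --pt "-5 0.3 0 0 0 -5" --pt "-9 0.6 0.2 0 0 -8" --pt "-13 0.9 0.3 0 0 -12" --pt "-17 1.2 0.4 0 0 -16" --pt "-21 1.5 0.5 0 0 -20" --pt "-25 1.8 0.6 0 0 -24" --pt "-29 2 0.7 0 0 -28" --pt "-33 2.3 0.8 0 0 -32" --pt "-37 2.6 0.9 0 0 -36" --pt "-41 2.9 1 0 0 -40" --pt "-45 3.2 1.1 0 0 -44"

```text
t: 4.92
eef_pos: [454.4, 37.9, 243.9]
tcp_rot: [3.141, 0.001, -0.802]
ft_force: [0.6, 0.4, -2.5]
opening: 0.311
```

Run:
```python
from h import *
print(state()['opening']*95.1,state()['ft_force'])
go(442,231,70,-np.pi/2+.924)
```

```text
29.607017181705913 [ 0.58950897  0.44173197 -2.47060824]
go [442, 231, 70, -0.647] row [-14.73, -12.54, 0.27, 0.05, 0.06, -8.87]
```

arm_command --pt "-3 -2.5 0.1 0 0 -2" --pt "-6 -5 0.1 0 0 -4" --pt "-9 -7.5 0.2 0 0 -6" --pt "-12 -10 0.3 0 0 -8" --pt "-14 -12 0.3 0 0 -8.9" --pt "-14.7 -12.5 0.3 0 0 -8.9" --pt "-14.7 -12.5 0.3 0 0 -8.9" --pt "-14.7 -12.5 0.3 0 0 -8.9" --pt "-14.7 -12.5 0.3 0 0 -8.9"

```text
t: 5.67
eef_pos: [443.2, 227.8, 241.2]
tcp_rot: [3.14, 0.001, -0.65]
ft_force: [0.8, 0.9, -3.4]
opening: 0.312
```

Run:
```python
from h import *
import pickle
s=state();print(s['t'],s['eef_pos'],s['tcp_rot'],s['opening']*95.1,s['ft_force'])
m=camera_model("wrist");im=read_camera("wrist")[:,:,::-1].copy()
o=cv2.resize(im,(800,500),interpolation=cv2.INTER_CUBIC)
for a in(-60,60):
    u,v=proj(m,[512-.798*a,324+.603*a,90]);print(u,v);cv2.circle(o,(int(u*1.25),int(v*1.25)),3,(0,0,255),1)
cv2.imwrite("pics/w2.png",o);pickle.dump((m,im),open("w2.pkl","wb"))
```

```text
5.6667 [443.18403544 227.77010754 241.24918094] [ 3.14042416e+00  5.39084882e-04 -6.50231640e-01] 29.656166285913926 [ 0.81115977  0.89778884 -3.40814007]
471.62696917408044 7.537869193064239
153.84316759644085 9.537063904237726
```

View pics/w2.png

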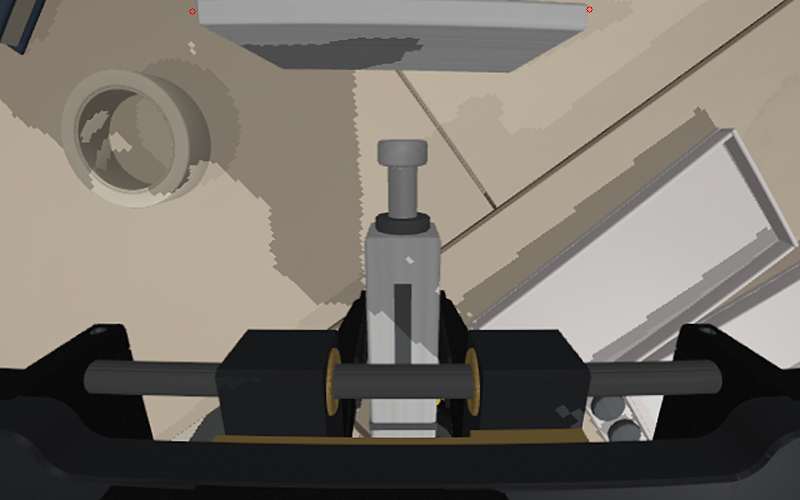

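Run:
```python
from h import *
import pickle
m,im=pickle.load(open("w2.pkl","rb"));f=lambda u,v,z:onz(m,(u/1.25-.1,v/1.25-.1),z)
t=[f(200,24,90),f(587,30,90)];b=[f(285,69,0),f(510,73,0)]
for e in(t,b):
    d=e[0]-e[1];print(e,np.hypot(*d[:2]),'plate yaw',np.arctan2(d[1],d[0])-np.pi/2)
a=-.650+np.pi/2;D=np.array([np.cos(a),np.sin(a)])
h=[f(378,140,72),f(427,140,72)];g=state()['eef_pos'][:2]
for e in (t,b,h):
    print(((np.array(e)[:,:2]-g)@D))
```

```text
[array([463.6300286 , 356.24169516,  90.        ]), array([556.20264969, 283.40282137,  90.        ])] 117.7930036540374 plate yaw 0.9041378989044104
[array([464.09010181, 356.33531057,   0.        ]), array([556.342966 , 283.5232425,   0.       ])] 117.52526625605775 plate yaw 0.9026347362350085
[114.70545256 112.74329706]
[115.05840832 112.92407989]
[79.51122553 79.49554928]
```

arm_command --pt "0 -0.5 0 0 0 1" --pt "0 -1.2 0 0 0 1" --pt "0 -2 0 0 0 1" --pt "0 -2.4 0 0 0 1" --pt "0 -2.6 0 0 0 1" --pt "0 -2.6 0 0 0 1" --pt "0 -2.6 0 0 0 1" --pt "0 -2.6 0 0 0 1"

```text
t: 6.38
eef_pos: [458.8, 249.3, 241.6]
tcp_rot: [3.141, 0.0, -0.667]
ft_force: [-0.6, -0.5, -1.6]
opening: 0.313
```

arm_command --pt "0 -0.3 0 0 0 0" --pt "0 -0.6 0 0 0 0" --pt "0 -0.8 0 0 0 0" --pt "0 -0.8 0 0 0 0" --pt "0 -0.8 0 0 0 0"

```text
t: 6.8
eef_pos: [463.7, 255.5, 241.6]
tcp_rot: [3.141, 0.0, -0.667]
ft_force: [-1.3, -4.4, -0.3]
opening: 0.315
```

arm_command --pt "0 -0.15 0 0 0 0" --pt "0 -0.3 0 0 0 0" --pt "0 -0.3 0 0 0 0" --pt "0 -0.3 0 0 0 0"

```text
t: 7.13
eef_pos: [465.4, 257.6, 241.6]
tcp_rot: [3.14, 0.001, -0.667]
ft_force: [-3.7, -6.8, 0.4]
opening: 0.313
```

arm_command --pt "0 -0.15 0 0 0 0" --pt "0 -0.3 0 0 0 0" --pt "0 -0.3 0 0 0 0" --pt "0 -0.3 0 0 0 0"

```text
t: 7.47
eef_pos: [467.1, 259.8, 241.5]
tcp_rot: [3.139, 0.001, -0.667]
ft_force: [-4.0, -10.3, 3.1]
opening: 0.314
```

arm_command --pt "0 -0.2 0 0 0 0" --pt "0 -0.4 0 0 0 0" --pt "0 -0.4 0 0 0 0" --pt "0 -0.4 0 0 0 0" --pt "0 -0.4 0 0 0 0"

```text
t: 7.88
eef_pos: [469.2, 262.6, 241.5]
tcp_rot: [3.137, 0.001, -0.667]
ft_force: [-6.4, -12.1, 3.6]
opening: 0.312
```

Run:
```python
from h import *
s=state();print(s['t'],s['eef_pos'],s['ft_force'],s['opening']*95.1)
```

```text
7.8833 [469.23195533 262.57052273 241.48018935] [ -6.40390981 -12.07241691   3.61759458] 29.703976843448945
```

arm_command --pt "0 0.4 0 0 0 0" --pt "0 0.8 0 0 0 0" --pt "0 1.2 0 0 0 0" --pt "0 1.8 0 0 0 0" --pt "0 3 0 0 0 0" --pt "0 4 0 0 0 0" --pt "0 5 -1 0 0 0" --pt "0 5 -3 0 0 0"

```text
t: 8.55
eef_pos: [437.8, 223.0, 270.4]
tcp_rot: [3.138, 0.002, -0.667]
ft_force: [0.1, -0.3, -3.2]
opening: 0.311
```

Run:
```python
from h import *
go(510,50,200,-np.pi/2)
```

```text
go [510, 50, 200, -1.571] row [16.36, 9.16, -10.09, 0.28, 0.03, 51.77]
```

arm_command --pt "1 0.6 -1 0 0 5" --pt "3 2 -3 0 0 11" --pt "6 4 -5 0 0 18" --pt "9 6 -7 0 0 25" --pt "12 8 -9 0 0 32" --pt "15 9 -10 0 0 39" --pt "16.4 9.2 -10 0 0 46" --pt "16.4 9.2 -10 0 0 51.8" --pt "16.4 9.2 -10 0 0 51.8" --pt "16.4 9.2 -10 0 0 51.8" --pt "16.4 9.2 -10 0 0 51.8"

```text
t: 9.47
eef_pos: [510.8, 50.9, 371.5]
tcp_rot: [3.141, -0.0, -1.567]
ft_force: [0.5, -0.3, -2.6]
opening: 0.315
```

Run:
```python
from h import *
import pickle
m=camera_model("wrist");im=read_camera("wrist")[:,:,::-1].copy()
print(state()["eef_pos"],state()["tcp_rot"])
pickle.dump((m,im),open("w3.pkl","wb"))
cv2.imwrite("pics/w3.png",cv2.resize(im,(800,500),interpolation=cv2.INTER_CUBIC))
```

```text
[510.78691909  50.99243278 371.59276738] [ 3.14125271e+00 -6.91232235e-07 -1.56733654e+00]
```

View pics/w3.png

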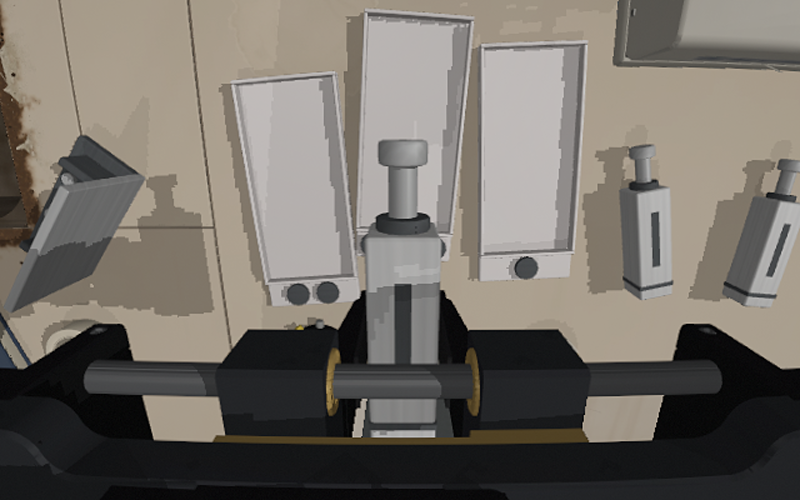

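Run:
```python
from h import *
import pickle
np.set_printoptions(precision=1,suppress=True)
m,im=pickle.load(open("w3.pkl","rb"));f=lambda u,v,z:onz(m,(u/1.25-.1,v/1.25-.1),z)[:2]
for k,q in {'two':[(233,83),(335,73),(355,277),(265,287)],'three':[(366,12),(472,18),(450,237),(358,230)],'one':[(482,45),(586,42),(573,253),(480,253)]}.items():
    w=np.array([f(*a,14) for a in q]);d=(w[0]+w[1]-w[2]-w[3])/2;fm=(w[0]+w[1])/2;L=np.hypot(*d);d/=L
    c=fm-89*d;print(k,'ctr',c,w.mean(0),'yaw',np.arctan2(d[1],d[0]).round(3),'len',L,np.linalg.norm(w[0]-w[1]),'place',c-18*d)
g=cv2.cvtColor(im,cv2.COLOR_BGR2GRAY)
for k,(u,v) in {'p3':(655,240),'p2':(781,250)}.items():
    w=[f(*a,30) for a in {'p3':[(655,212),(656,266)],'p2':[(790,224),(773,276)]}[k]]
    d=w[0]-w[1];print(k,(w[0]+w[1])/2,np.arctan2(d[1],d[0]))
for a in [(406,140,190-1),(403,284,204)]:print(f(*a))
```

```text
two ctr [548.1 141.5] [549.7 141.6] yaw 0.061 len 174.80057687624966 83.43358278947129 place [530.2 140.4]
three ctr [593.9  44.4] [595.7  44.2] yaw -0.062 len 174.40477502883348 82.0500928283503 place [575.9  45.5]
one ctr [574.6 -56.7] [577.2 -56.5] yaw 0.05 len 172.67373952987623 82.89488475089108 place [556.6 -57.6]
p3 [ 508.3 -167.7] 0.20522918525954803
p2 [ 498.9 -291. ] -0.06214641966952127
[590.2  49.9]
[534.9  50.9]
```

Run:
```python
from h import *
go(576,45.5,60,-np.pi/2-.06);go(576,45.5,28,-np.pi/2-.06)
```

```text
go [576, 45.5, 60, -1.631] row [0.57, -6.52, 14.03, 0.02, -0.0, 3.64]
go [576, 45.5, 28, -1.631] row [0.57, -6.53, 17.23, 0.02, -0.0, 3.64]
```

arm_command --pt "0.2 -2 3 0 0 1.5" --pt "0.4 -4 7 0 0 3" --pt "0.6 -6 10 0 0 3.6" --pt "0.6 -6.5 12.5 0 0 3.6" --pt "0.6 -6.5 14 0 0 3.6" --pt "0.6 -6.5 15 0 0 3.6" --pt "0.6 -6.5 16 0 0 3.6" --pt "0.6 -6.5 16.6 0 0 3.6" --pt "0.6 -6.5 17 0 0 3.6" --pt "0.6 -6.5 17.2 0 0 3.6" --pt "0.6 -6.5 17.2 0 0 3.6" --pt "0.6 -6.5 17.2 0 0 3.6"

```text
t: 10.52
eef_pos: [576.2, 44.5, 200.4]
tcp_rot: [-3.141, -0.0, -1.634]
ft_force: [0.6, -0.0, -2.0]
opening: 0.316
```

arm_command --pt "0 0 0 0 0 0" --pt "0 0 0 0 0 0" --pt "0 0 0 0 0 0" --pt "0 0 0 0 0 0" --pt "0 0 0 0 0 0" --pt "0 0 -2 0 0 0" --pt "0 0 -5 0 0 0" --pt "0 0 -8 0 0 0" --pt "0 0 -12 0 0 0" --pt "0 0 -16 0 0 0" --jaw 4.6

```text
t: 11.35
eef_pos: [575.8, 44.5, 361.1]
tcp_rot: [3.14, -0.0, -1.634]
ft_force: [1.7, -0.4, -0.0]
opening: 0.484
```

Run:
```python
from h import *
import pickle
s=state();print(s['t'],s['eef_pos'],s['opening']*95.1)
go(508,-168,80,-np.pi/2+.21);go(508,-168,24,-np.pi/2+.21)
m=camera_model("wrist");im=read_camera("wrist")[:,:,::-1].copy()
pickle.dump((m,im),open("w4.pkl","wb"))
# placed plunger slot at z=33
g=cv2.cvtColor(im,cv2.COLOR_BGR2GRAY);u,v=proj(m,[576,45.5,33]);print(u,v)
x0,y0=int(u-22),int(v-36);c=(g[y0:y0+72,x0:x0+44]<90).astype(np.uint8)
n,l,st,ce=cv2.connectedComponentsWithStats(c)
for i in range(1,n):
    if st[i,4]<40: continue
    ys,xs=np.where(l==i);w=np.array([onz(m,(a+x0,b+y0),33)[:2] for a,b in zip(xs,ys)]);q=w.mean(0);e=np.linalg.svd(w-q,full_matrices=False)[2][0]
    print(st[i,4],q,np.arctan(e[1]/e[0]),np.ptp((w-q)@e))
```

```text
11.35 [575.81903806  44.544624   361.0522865 ] 45.99506358437769
go [508, -168, 80, -1.361] row [21.64, 5.42, 10.98, 0.07, 0.0, -15.64]
go [508, -168, 24, -1.361] row [21.64, 5.41, 16.58, 0.07, 0.0, -15.64]
321.15033668307467 191.25553380899305
246 [576.87561286  44.7175765 ] -0.05186948308534223 48.12555843509679
```

arm_command --pt "3 0.8 0 0 0 -4" --pt "7 1.8 1 0 0 -8" --pt "11 2.8 3 0 0 -12" --pt "15 3.8 5.5 0 0 -15.6" --pt "19 4.8 8 0 0 -15.6" --pt "21.6 5.4 11 0 0 -15.6" --pt "21.6 5.4 13.5 0 0 -15.6" --pt "21.6 5.4 15.5 0 0 -15.6" --pt "21.6 5.4 16.3 0 0 -15.6" --pt "21.6 5.4 16.6 0 0 -15.6" --pt "21.6 5.4 16.6 0 0 -15.6" --pt "21.6 5.4 16.6 0 0 -15.6" --jaw 6.5

```text
t: 12.4
eef_pos: [509.1, -167.2, 194.8]
tcp_rot: [-3.14, -0.001, -1.36]
ft_force: [-0.4, 0.0, -0.4]
opening: 0.683
```

arm_command --pt "0 0 0 0 0 0" --pt "0 0 0 0 0 0" --pt "0 0 0 0 0 0" --pt "0 0 0 0 0 0" --pt "0 0 0 0 0 0" --pt "0 0 0 0 0 0" --pt "0 0 0 0 0 0" --pt "0 0 0 0 0 0" --jaw 2

```text
t: 13.07
eef_pos: [508.7, -167.7, 193.9]
tcp_rot: [-3.141, -0.0, -1.361]
ft_force: [-0.3, 0.5, 3.3]
opening: 0.312
```

arm_command --pt "0 0 -1 0 0 0" --pt "0 0 -2 0 0 0" --pt "0 0 -4 0 0 0" --pt "0 0 -6 0 0 0" --pt "0 0 -6 0 0 0" --pt "0 0 -6 0 0 0"

```text
t: 13.57
eef_pos: [508.7, -167.6, 255.0]
tcp_rot: [-3.14, -0.002, -1.361]
ft_force: [-1.0, 0.2, -1.8]
opening: 0.314
```

Run:
```python
from h import *
s=state();print(s['t'],s['eef_pos'],s['opening']*95.1)
p=np.array([510,320]);d=np.array([np.cos(.903),np.sin(.903)])
go(*(p-d*116).round(),70,-np.pi/2+.903)
```

```text
13.5667 [ 508.65563028 -167.61500851  254.97061111] 29.89402524134002
go [np.float64(438.0), np.float64(229.0), 70, -0.668] row [-40.27, -1.33, 1.3, -0.08, -0.13, -39.74]
```

arm_command --pt "-2 0 0 0 0 -2" --pt "-5 -0.1 0.1 0 0 -6" --pt "-9 -0.2 0.2 0 0 -10" --pt "-13 -0.3 0.3 0 0 -14" --pt "-17 -0.4 0.4 0 0 -18" --pt "-21 -0.6 0.6 0 0 -22" --pt "-25 -0.8 0.8 0 0 -26" --pt "-29 -0.9 0.9 0 0 -30" --pt "-33 -1 1 0 0 -34" --pt "-37 -1.2 1.2 0 0 -38" --pt "-39.5 -1.3 1.3 0 0 -39.7" --pt "-40.3 -1.3 1.3 0 0 -39.7"

```text
t: 14.57
eef_pos: [436.5, 232.2, 239.8]
tcp_rot: [3.141, 0.001, -0.664]
ft_force: [-0.2, -0.2, -1.1]
opening: 0.314
```

arm_command --pt "0 0 0 0 0 0" --pt "0 -0.6 0 0 0 0" --pt "0 -1.4 0 0 0 0" --pt "0 -2.2 0 0 0 0" --pt "0 -2.8 0 0 0 0" --pt "0 -3.2 0 0 0 0" --pt "0 -3.2 0 0 0 0" --pt "0 -3.2 0 0 0 0" --pt "0 -3.2 0 0 0 0"

```text
t: 15.32
eef_pos: [457.4, 254.1, 240.6]
tcp_rot: [3.141, 0.0, -0.669]
ft_force: [0.0, -0.8, -1.7]
opening: 0.316
```

arm_command --pt "0 -0.3 0 0 0 0" --pt "0 -0.6 0 0 0 0" --pt "0 -0.8 0 0 0 0" --pt "0 -0.8 0 0 0 0" --pt "0 -0.8 0 0 0 0"

```text
t: 15.73
eef_pos: [462.3, 260.6, 240.6]
tcp_rot: [3.141, 0.0, -0.668]
ft_force: [-1.6, -3.2, -0.1]
opening: 0.314
```

arm_command --pt "0 -0.2 0 0 0 0" --pt "0 -0.4 0 0 0 0" --pt "0 -0.4 0 0 0 0" --pt "0 -0.4 0 0 0 0" --pt "0 -0.4 0 0 0 0"

```text
t: 16.15
eef_pos: [464.8, 263.7, 240.6]
tcp_rot: [3.141, 0.0, -0.669]
ft_force: [-2.4, -4.9, -0.1]
opening: 0.312
```

arm_command --pt "0 -0.2 0 0 0 0" --pt "0 -0.3 0 0 0 0" --pt "0 -0.3 0 0 0 0" --pt "0 -0.3 0 0 0 0" --pt "0 -0.3 0 0 0 0"

```text
t: 16.57
eef_pos: [466.6, 266.0, 240.6]
tcp_rot: [3.14, 0.0, -0.668]
ft_force: [-3.4, -6.7, 0.6]
opening: 0.308
```

arm_command --pt "0 0 0 0 0 0" --pt "0 0 0 0 0 0"

```text
t: 16.73
eef_pos: [466.6, 265.9, 240.6]
tcp_rot: [3.14, 0.0, -0.669]
ft_force: [-3.1, -6.8, 0.7]
opening: 0.314
```

arm_command --pt "0 0.4 0 0 0 0" --pt "0 0.8 0 0 0 0" --pt "0 1.4 0 0 0 0" --pt "0 2.4 0 0 0 0" --pt "0 4 0 0 0 0" --pt "0 5 -1 0 0 0" --pt "0 5 -2 0 0 0" --pt "0 5 -2 0 0 0"

```text
t: 17.4
eef_pos: [436.1, 226.9, 262.5]
tcp_rot: [-3.139, -0.002, -0.669]
ft_force: [1.1, 0.7, -1.1]
opening: 0.316
```

Run:
```python
from h import *
go(530,140.5,65,-np.pi/2+.06);go(530,140.5,26,-np.pi/2+.06)
```

```text
go [530, 140.5, 65, -1.511] row [12.72, 0.96, 2.64, -0.2, -0.02, 48.22]
go [530, 140.5, 26, -1.511] row [12.71, 0.97, 6.54, -0.2, -0.02, 48.22]
```

arm_command --pt "1 0 0 0 0 6" --pt "3 0.2 0 0 0 13" --pt "6 0.4 0.5 0 0 20" --pt "9 0.6 1 0 0 27" --pt "11 0.8 1.5 0 0 34" --pt "12.7 1 2 0 0 41" --pt "12.7 1 2.6 0 0 48.2" --pt "12.7 1 2.6 0 0 48.2" --pt "12.7 1 2.6 0 0 48.2" --pt "12.7 1 2.6 0 0 48.2"

```text
t: 18.23
eef_pos: [529.2, 140.8, 234.9]
tcp_rot: [-3.141, 0.0, -1.505]
ft_force: [0.2, 0.3, -1.4]
opening: 0.315
```

Run:
```python
from h import *
go(530,140.5,26.2,-np.pi/2+.06)
```

```text
go [530, 140.5, 26.2, -1.511] row [0.04, -0.08, 3.74, -0.02, 0.0, 0.33]
```

arm_command --pt "0 0 1 0 0 0" --pt "0 0 2 0 0 0" --pt "0 0 2.8 0 0 0" --pt "0 0 3.4 0 0 0" --pt "0 0 3.7 0 0 0" --pt "0 0 3.7 0 0 0" --pt "0 0 3.7 0 0 0"

```text
t: 18.82
eef_pos: [529.2, 140.4, 197.4]
tcp_rot: [3.141, -0.0, -1.509]
ft_force: [-0.9, 0.5, -1.5]
opening: 0.314
```

arm_command --pt "0 0 0 0 0 0" --pt "0 0 0 0 0 0" --pt "0 0 0 0 0 0" --pt "0 0 0 0 0 0" --pt "0 0 0 0 0 0" --pt "0 0 -2 0 0 0" --pt "0 0 -5 0 0 0" --pt "0 0 -8 0 0 0" --pt "0 0 -12 0 0 0" --pt "0 0 -16 0 0 0" --jaw 4.6

```text
t: 19.65
eef_pos: [528.9, 140.3, 359.1]
tcp_rot: [3.14, -0.0, -1.51]
ft_force: [-0.0, -0.3, 0.3]
opening: 0.478
```

```bash
cat >> h.py <<'E'
def slot(m,im,x,y,z):
    g=cv2.cvtColor(im,cv2.COLOR_BGR2GRAY);u,v=proj(m,[x,y,z])
    x0,y0=int(u-22),int(v-36);c=(g[y0:y0+72,x0:x0+44]<90).astype(np.uint8)
    n,l,st,ce=cv2.connectedComponentsWithStats(c)
    for i in range(1,n):
        if st[i,4]<40: continue
        ys,xs=np.where(l==i);w=np.array([onz(m,(a+x0,b+y0),z)[:2] for a,b in zip(xs,ys)]);q=w.mean(0);e=np.linalg.svd(w-q,full_matrices=False)[2][0]
        print("slot",st[i,4],q,np.arctan(e[1]/e[0]),np.ptp((w-q)@e))
E
python3 - <<'E'
from h import *
s=state();print(s['t'],s['eef_pos'],s['opening']*95.1)
go(499,-288.5,24,-np.pi/2-.08)
m=camera_model("wrist");im=read_camera("wrist")[:,:,::-1].copy()
slot(m,im,530,140.5,33)
E
```

```text
19.65 [528.8832699  140.2813657  359.11438692] 45.503056480762396
go [499, -288.5, 24, -1.651] row [42.61, 5.58, 16.4, 0.07, -0.02, 8.08]
slot 235 [528.60741914 140.29384916] 0.06046145500694299 47.85124142404335
```

Placed well in tray two. Next is the last plunger, the middle one.

arm_command --pt "3 0.4 0 0 0 1" --pt "7 0.9 0 0 0 3" --pt "11 1.4 0 0 0 5" --pt "15 2 0 0 0 8" --pt "19 2.5 0 0 0 8" --pt "23 3 1 0 0 8" --pt "27 3.5 2 0 0 8" --pt "31 4 4 0 0 8" --pt "35 4.6 6 0 0 8" --pt "39 5.2 8 0 0 8" --pt "42 5.6 10 0 0 8" --pt "42.6 5.6 11 0 0 8" --jaw 6.5

```text
t: 20.7
eef_pos: [498.4, -292.3, 245.6]
tcp_rot: [3.141, -0.0, -1.653]
ft_force: [-0.9, -0.3, -0.6]
opening: 0.687
```

arm_command --pt "0 0 0 0 0 0" --pt "0 0 0 0 0 0" --pt "0 0 2 0 0 0" --pt "0 0 3.5 0 0 0" --pt "0 0 4.8 0 0 0" --pt "0 0 5.3 0 0 0" --pt "0 0 5.3 0 0 0" --pt "0 0 5.3 0 0 0"

```text
t: 21.37
eef_pos: [499.8, -287.4, 195.7]
tcp_rot: [-3.141, -0.0, -1.648]
ft_force: [-0.4, 0.9, 0.0]
opening: 0.683
```

arm_command --pt "0 0 0 0 0 0" --pt "0 0 0 0 0 0" --pt "0 0 0 0 0 0" --pt "0 0 0 0 0 0" --pt "0 0 0 0 0 0" --pt "0 0 0 0 0 0" --pt "0 0 0 0 0 0" --pt "0 0 0 0 0 0" --jaw 2

```text
t: 22.03
eef_pos: [499.3, -288.3, 194.9]
tcp_rot: [-3.141, -0.0, -1.65]
ft_force: [-0.2, 0.1, 3.0]
opening: 0.315
```

arm_command --pt "0 0 -1 0 0 0" --pt "0 0 -2 0 0 0" --pt "0 0 -4 0 0 0" --pt "0 0 -6 0 0 0" --pt "0 0 -6 0 0 0" --pt "0 0 -6 0 0 0"

```text
t: 22.53
eef_pos: [499.3, -288.3, 256.2]
tcp_rot: [-3.139, -0.001, -1.649]
ft_force: [-0.5, -0.6, -1.7]
opening: 0.313
```

Run:
```python
from h import *
s=state();print(s['t'],s['eef_pos'],s['opening']*95.1)
go(438,229,70,-np.pi/2+.903)
```

```text
22.5333 [ 499.32399558 -288.27036665  256.19604089] 29.786169810562605
go [438, 229, 70, -0.668] row [-51.09, 10.18, 1.39, -0.08, -0.14, -56.24]
```

arm_command --pt "-2 0.4 0 0 0 -2" --pt "-5 1 0.1 0 0 -6" --pt "-9 1.8 0.2 0 0 -10" --pt "-13 2.6 0.3 0 0 -15" --pt "-17 3.4 0.4 0 0 -20" --pt "-21 4.2 0.6 0 0 -25" --pt "-25 5 0.8 0 0 -30" --pt "-29 5.8 0.9 0 0 -35" --pt "-33 6.6 1 0 0 -40" --pt "-37 7.4 1.2 0 0 -45" --pt "-41 8.2 1.3 0 0 -50" --pt "-45 9 1.3 0 0 -55"

```text
t: 23.53
eef_pos: [444.1, 169.3, 241.0]
tcp_rot: [3.14, 0.001, -0.685]
ft_force: [0.7, 0.1, -1.2]
opening: 0.314
```

arm_command --pt "0 0 0 0 0 0" --pt "0 0 0 0 0 0" --pt "0 0 0 0 0 0"

```text
t: 23.78
eef_pos: [444.8, 167.3, 241.3]
tcp_rot: [3.141, 0.0, -0.69]
ft_force: [-0.2, -0.4, -0.8]
opening: 0.313
```

Run:
```python
from h import *
go(438,229,70,-np.pi/2+.903);go(458,254,70,-np.pi/2+.903)
```

```text
go [438, 229, 70, -0.668] row [-4.45, -4.33, -0.0, 0.05, 0.03, -1.24]
go [458, 254, 70, -0.668] row [-4.49, -7.53, -0.01, 0.05, 0.03, -1.24]
```

arm_command --pt "-1 -1 0 0 0 0" --pt "-2.5 -2.3 0 0 0 -0.6" --pt "-4 -3.7 0 0 0 -1.2" --pt "-4.5 -4.3 0 0 0 -1.2" --pt "-4.5 -5 0 0 0 -1.2" --pt "-4.5 -5.8 0 0 0 -1.2" --pt "-4.5 -6.6 0 0 0 -1.2" --pt "-4.5 -7.2 0 0 0 -1.2" --pt "-4.5 -7.5 0 0 0 -1.2" --pt "-4.5 -7.5 0 0 0 -1.2" --pt "-4.5 -7.5 0 0 0 -1.2" --pt "-4.5 -7.5 0 0 0 -1.2"

```text
t: 24.78
eef_pos: [457.8, 253.6, 241.6]
tcp_rot: [3.141, 0.0, -0.669]
ft_force: [0.3, -0.9, -1.2]
opening: 0.317
```

arm_command --pt "0 -0.3 0 0 0 0" --pt "0 -0.6 0 0 0 0" --pt "0 -0.8 0 0 0 0" --pt "0 -0.8 0 0 0 0" --pt "0 -0.8 0 0 0 0"

```text
t: 25.2
eef_pos: [462.9, 260.2, 241.6]
tcp_rot: [3.141, -0.0, -0.668]
ft_force: [-0.6, -2.2, -1.6]
opening: 0.312
```

arm_command --pt "0 -0.2 0 0 0 0" --pt "0 -0.4 0 0 0 0" --pt "0 -0.6 0 0 0 0" --pt "0 -0.6 0 0 0 0" --pt "0 -0.6 0 0 0 0" --pt "0 -0.6 0 0 0 0"

```text
t: 25.7
eef_pos: [466.5, 264.8, 241.6]
tcp_rot: [3.141, 0.0, -0.669]
ft_force: [-2.1, -2.1, -1.2]
opening: 0.317
```

arm_command --pt "0 0 0 0 0 0" --pt "0 0 0 0 0 0" --pt "0 0 0 0 0 0"

```text
t: 25.95
eef_pos: [466.5, 264.8, 241.6]
tcp_rot: [3.141, 0.0, -0.669]
ft_force: [-1.8, -2.3, -2.0]
opening: 0.313
```

2.9 N at about 9 mm of travel means the soft spring, so this one goes in tray one.

arm_command --pt "0 0.4 0 0 0 0" --pt "0 0.8 0 0 0 0" --pt "0 1.4 0 0 0 0" --pt "0 2.4 0 0 0 0" --pt "0 4 0 0 0 0" --pt "0 5 -1 0 0 0" --pt "0 5 -2 0 0 0" --pt "0 5 -2 0 0 0" --pt "0 5 -2 0 0 0"

```text
t: 26.7
eef_pos: [436.0, 225.8, 262.5]
tcp_rot: [-3.139, -0.001, -0.669]
ft_force: [-0.2, -0.2, -0.7]
opening: 0.314
```

Run:
```python
from h import *
go(556.6,-57.6,85,-np.pi/2+.05)
```

```text
go [556.6, -57.6, 85, -1.521] row [27.03, 14.76, 0.62, -0.16, -0.02, 48.81]
```

arm_command --pt "1.5 0.8 0 0 0 6" --pt "4 2.2 0 0 0 13" --pt "7.5 4.1 0 0 0 20" --pt "11 6 0 0 0 27" --pt "14.5 8 0 0 0 34" --pt "18 9.9 0 0 0 41" --pt "21.5 11.8 0 0 0 48.8" --pt "25 13.7 0 0 0 48.8" --pt "27 14.8 0.3 0 0 48.8" --pt "27 14.8 0.6 0 0 48.8" --pt "27 14.8 0.6 0 0 48.8" --pt "27 14.8 0.6 0 0 48.8"

```text
t: 27.7
eef_pos: [555.6, -57.3, 255.2]
tcp_rot: [3.14, 0.0, -1.52]
ft_force: [-0.8, 0.1, -0.6]
opening: 0.314
```

Run:
```python
from h import *
go(556.6,-57.6,27.1,-np.pi/2+.05)
```

```text
go [556.6, -57.6, 27.1, -1.521] row [0.04, -0.11, 5.68, 0.06, 0.02, 0.04]
```

arm_command --pt "0 -0.1 1.5 0 0 0" --pt "0 -0.1 3 0 0 0" --pt "0 -0.1 4.2 0 0 0" --pt "0 -0.1 5.1 0 0 0" --pt "0 -0.1 5.5 0 0 0" --pt "0 -0.1 5.7 0 0 0" --pt "0 -0.1 5.7 0 0 0" --pt "0 -0.1 5.7 0 0 0"

```text
t: 28.37
eef_pos: [556.8, -57.6, 199.2]
tcp_rot: [-3.141, -0.0, -1.52]
ft_force: [0.3, -0.3, -0.7]
opening: 0.311
```

arm_command --pt "0 0 0 0 0 0" --pt "0 0 0 0 0 0" --pt "0 0 0 0 0 0" --pt "0 0 0 0 0 0" --pt "0 0 0 0 0 0" --pt "0 0 -2 0 0 0" --pt "0 0 -5 0 0 0" --pt "0 0 -9 0 0 0" --pt "0 0 -13 0 0 0" --pt "0 0 -17 0 0 0" --pt "0 0 -20 0 0 0" --pt "0 0 -20 0 0 0" --jaw 4.6

```text
t: 29.37
eef_pos: [556.9, -57.8, 404.9]
tcp_rot: [-3.132, -0.003, -1.52]
ft_force: [0.1, 0.2, 0.2]
opening: 0.485
```

Run:
```python
from h import *
s=state();print(s['t'],s['eef_pos'],s['opening']*95.1)
m=camera_model("wrist");im=read_camera("wrist")[:,:,::-1].copy()
for a in[(556.6,-57.6),(576.9,44.7),(528.6,140.3)]: slot(m,im,*a,33)
cv2.imwrite("pics/end.png",cv2.resize(im,(800,500)))
```

```text
29.3667 [556.93589771 -57.77299861 404.93811367] 46.08805847285935
slot 210 [557.28756831 -57.5105245 ] 0.04919665503017208 48.25242905135879
slot 232 [577.20790605  44.56627437] -0.06793982050204952 48.72157904811828
slot 136 [520.87705822 163.35461226] 0.08757994918277531 72.34445075951626
slot 219 [529.10851082 139.79734651] 0.06110741671568459 47.858435555618776
slot 54 [485.87223434 134.39262742] -1.491094909161171 32.09366949823375
```

View pics/end.png

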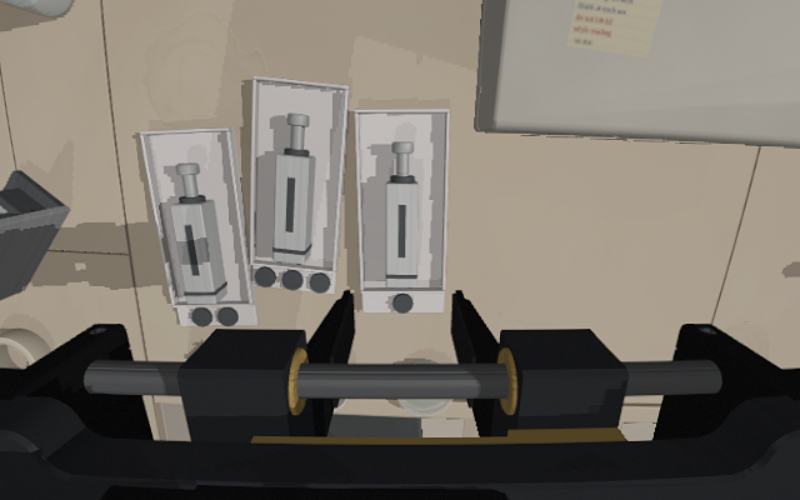

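All three lie flat with rods out: two studs near (195,240), three near (292,205) and one near (403,230). The gripper is clear, so I'm handing in.

```bash
python3 -c "
from cell import *
print(job_done(), state()['t'])"
```

```text
the job is handed in; nothing more can be done
the job is handed in; nothing more can be done
```

All three plungers were tested on the plate one at a time and laid in their trays, and I handed the job in at about 30 s of the allowed 72 s. `job_done` reported no verdict, as expected.

| Plunger (by start position) | Force at rod travel (travel estimated from arm position) | Spring | Tray |
|---|---|---|---|
| Farthest right (y ≈ -413 mm) | 13.5 N at about 9 mm, slope about 1.05 N/mm | stiff | three studs |
| Nearest the trays (y ≈ -168 mm) | 7.3 N at about 10 mm | medium | two studs |
| Middle (y ≈ -288 mm) | 2.9 N at about 9 mm | soft | one stud |

- **Placing:** in the last wrist picture all three lie flat with their rods out. Each housing middle is about 17–20 mm toward the robot from its tray centre (limit 45 mm) and within about 2 mm sideways (limit 30 mm).
- **Gripper:** it was about 200 mm clear of everything at hand-in.
- **Disagreement:** the side camera placed things up to about 7 mm away from where the wrist camera did. I used the wrist values for grasping and placing.
- **Not checked:** force readings were noisy by about 1 N, so I did not confirm the plungers by weight. I also did not re-measure the bystanders at the end, but no move came close to them.

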